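# Swap the spares trays: blue in, red out

## Robot

A 6-joint arm with a two-finger parallel gripper is mounted at the origin on the work surface. World frame = base frame: x ahead of the robot, y to its left, z up, the work surface at z = 0. Lengths are in m, angles in rad, forces in N, time in s.
With the tool pointing down it reaches from about 0.35 to 0.8 m from the base axis. Payload 7.3 kg.
Tool frame: the origin (TCP) lies between the finger pads; the fingertips stand 19 mm ahead of it and the grasp point (between the pads) is the TCP; z points along the fingers, y is the direction in which the jaws open and shut (so a half turn about z gives the same grasp; the last joint's range is limited). The gripper opens to 85 mm and grips with 20 to 120 N. Pads are 22 mm wide; open, the fingers measure 114 mm over their backs; the gripper's body (76 mm by 85 mm) begins 54 mm behind the grasp point. The pads swing forward as they close: fully open they stand 13 mm farther back than shut.
Start: joints at [-0.146, 0.342, 1.524, -0, 1.275, -0.146], TCP at [0.525, 0, 0.25] pointing down, gripper open.
Joint ranges: [-2.53, 2.53], [-0.77, 2.02], [0.04, 2.7], [-1, 4.14], [0.28, 2.66], [-3.11, 3.11]. Speed limits (rad/s): [2.57, 2.57, 3.14, 3.14, 3.14, 3.14].

## Interface

Orientations are given as a rotation vector (axis times angle).
In Python, from plant import manip gives the robot as it stands. The module is installed in compiled form; this text tells all that it offers.
- The arm moves only by the tool servo_tool, never from a script. Its argument "rows" is a list that holds one entry, the list of rows, each a list of 6 numbers: the shift along the world's x, y, z in cm, then the turn, a rotation vector about the world's x, y, z in rad. In form: [[[x, y, z, wx, wy, wz], ...]]. A call has 1 to 10 rows; each row shifts and turns the commanded pose from where the row before left it; what a row does not reach is not made up. A row lasts 1/12 s, in which the tool goes at most 41.7 mm and 7.16 degrees, less where a joint would pass 70% of its speed; a pose out of reach is approached as far as the arm can. A call is refused whole if a number of a shift passes 4.17 or a number of a turn 0.125, either way. A call with a gripper value outside its range is refused whole. "grip" is the opening, from -1 (shut) to 1 (fully open), so that 0 is half open, set as the call begins (left out, the last holds). The fingers move at their own pace and stop on an object; the grip force is fixed at half the most. Time passes only in rows, so rows that do not move let the fingers close. It gives the time, the measured TCP pose, the force and the opening at its end, in the units of the state.
- manip.sense(): the state, without advancing time (a new reading comes with each control period).
- manip.camera(name): name is "scene" or "side" or "wrist"; returns the picture (400x640x3 uint8, blue, green, red); there is no depth.
- manip.get_calibration(name): a dict with "fovy" (degrees; the focal length in pixels is half the picture's height over the tangent of half this angle, whatever the lens; pixels are square), "cx", "cy" (the principal point, pixels), "xyz" and "rotation" of the camera in the world. Camera axes: x right, y down, z forward; pixel columns grow to the right and rows downward; lengths in m; the calibration is good to about 2 mm. A picture is of the moment at which its call begins: read the wrist's pose just before it. get_calibration takes no time and is no camera call; for the wrist camera it gives the pose at the moment of the call.
- manip.hand_in(): hands the job in, once; it reports no verdict.
The state is a dict: "time": time; "joint_pos": joint angles; "joint_velocities": joint speeds; "joint_torque": joint torques, N m; "position": TCP position; "tcp_rot": TCP orientation; "force": force on the tool from outside, world axes, zero at the start; "ft_torque": the same for the moment, N m; "finger_gap": finger opening in m.
Only numpy, scipy, OpenCV 4.12 (cv2) and the standard library are available. Lean on these libraries where they do the work, as an engineer would, in place of code of your own. Each camera call takes 0.05 s, during which the arm holds its last target. There are 200 camera calls.

## Task

On the repair bench the blue spares tray has been left open. First push the blue tray fully home into its housing with the fingertips; then hook a fingertip behind the front lip of the red tray and draw it all the way out to its stop, so that the bearing in it can be got at. Do not pinch the lip or press on its outer face, never have both trays out together, pick nothing up, let the brass bush in the red tray stay standing, and leave the other things on the bench where they are.

Things in the scene. Friction and masses are not known exactly. Their poses are not given: they have to be found in the camera images.
- red_tray (a joint): How far the red tray is drawn out of its housing: 0 m = fully home, 0.13 m = at its outer stop. Starts at 0 to 0.02. Slides against about 2 N of friction plus light damping (8 N per m/s), no spring: it stays where it is left.
- blue_tray (a joint): How far the blue tray is drawn out: 0 m = fully home (stop), 0.13 m = outer stop. Starts at 0.06 to 0.10. Same friction, no spring.
- red_unit: (lengths in mm) Unit with the red tray. Fixed grey steel housing 120 wide, 200 deep, 74 high, open in front; its cover starts 60 behind the front edge. Origin: bench level, middle of its front edge; x points into the housing (away from the robot), y left, z up. The tray slides out along -x. The two units stand side by side, which is left varies, each turned by up to 0.25 rad.
- blue_unit: (lengths in mm) Unit with the blue plastic tray, otherwise the same as the red unit: same sizes, frame and tray, placed and turned independently.
- red_lip (a point): (lengths in mm) Middle of the top edge of the red tray's lip, 55 above the bench and half-way through its 5 thickness: the inner (well side) surface is 2.5 towards +x, the outer surface of the aluminium plate 5.5 towards -x. Moves with the tray; x points into the housing, y left, z up.
- blue_lip (a point): (lengths in mm) Middle of the top edge of the blue tray's lip, 55 above the bench and half-way through its 5 thickness: the inner (well side) surface is 2.5 towards +x, the outer surface of the aluminium plate 5.5 towards -x. Moves with the tray; x points into the housing, y left, z up.
- red_well (a point): (lengths in mm) Floor centre of the red tray's empty finger well, right behind the lip, 12 above the bench: the well is 60 long, 98 wide clear, ended by a divider 39 high; parts lie behind it. Moves with the tray. Tray: 104 wide, side walls to 41 high; its front wall is the lip: 104 wide, top 55 above the bench, 5 thick plus a 3 aluminium plate outside. The blue tray is alike.
- bearing_center (a point): (lengths in mm) Centre of a loose steel bearing ring, outer diameter 47, bore 25, 14 high, lying flat in the red tray behind the divider, at first partly under the cover.
- bush: (lengths in mm) Loose brass bush, diameter 28, 40 high, standing upright in the red tray to the left of the bearing, at first at the edge of or under the cover. Origin: centre of its underside, z its axis.
- tin: (lengths in mm) Small yellow tin with a pale lid, diameter 44, 30 high, standing loose in the blue tray behind the divider. Origin: centre of its underside.
- wrench: (lengths in mm) Steel wrench, 160 long, lying on the bench between the two units or in front of them. Leave alone.
- screwdriver: (lengths in mm) Screwdriver, 200 long, lying to the right of the units. Leave alone.
- tape: (lengths in mm) Black ring-shaped roll, diameter 96, 24 high, to the left of the units. Leave alone.
- jar: (lengths in mm) Pale jar with a white cap, diameter 68, 100 high, to the right of the units. Leave alone.
- cutter: (lengths in mm) Blue box cutter, 185 long, 26 wide, lying to the left of the units. Leave alone.
Things that resemble listed ones, but are neither listed nor needed, are in the scene too. Of the things that look like the tin, the largest one is meant.

How it is judged:
By the outcome, as a careful person would: the job done as asked, in the order asked, and still so for the second after the job is handed in, with the robot touching nothing.
It also fails if it takes over 48 s, if anything falls off the work surface, if the arm or the gripper's body presses on something with over 40 N, if the wrist force passes 120 N, or if a joint passes its speed limit or range.

## Working session

There is one attempt and no reset: what is moved stays moved. The work goes in short steps, Python scripts to look and compute and a tool call to move; the robot and the scene stay as the last step left them, time stands still between calls to the robot, and variables do not carry over. Pictures are saved under pics/ and viewed, about 8 in all and at most 12, crops included, and the job is handed in when it is done.

Besides the shell and the picture viewer there is one more tool, called after "Call:" in YAML: its name, and indented under it one key for each argument. servo_tool: Moves the arm, as the interface text tells. Its arguments: {"type":"object","properties":{"rows":{"type":"array","items":{"type":"array","items":{"type":"array","items":{"type":"number"}}}},"grip":{"type":"number"}},"required":["rows"]}

```bash
mkdir -p pics; cat > h.py <<'E'
import numpy as np, cv2
from scipy.spatial.transform import Rotation as R
from plant import manip
def K(n):
    c=manip.get_calibration(n); f=200/np.tan(np.radians(c["fovy"])/2)
    r=np.array(c["rotation"],float)
    if r.shape!=(3,3): r=R.from_rotvec(r).as_matrix() if r.size==3 else r.reshape(3,3)
    return f,c["cx"],c["cy"],np.array(c["xyz"]),r
def px(n,u,v,z):
    f,cx,cy,t,r=K(n); d=r@np.array([(u-cx)/f,(v-cy)/f,1]); return t+d*(z-t[2])/d[2]
def proj(n,p):
    f,cx,cy,t,r=K(n); q=r.T@(np.array(p)-t); return np.array([cx+f*q[0]/q[2],cy+f*q[1]/q[2]])
E
python3 - <<'E'
from h import *
for n in("scene","side","wrist"):
    cv2.imwrite(f"pics/{n}0.png",manip.camera(n)); print(n,manip.get_calibration(n))
print(manip.sense())
E
```

```text
scene {'fovy': 48.25150671893089, 'cx': 315.7184533418649, 'cy': 198.10899678887114, 'xyz': array([ 1.11045424, -0.82962047,  0.69538364]), 'rotation': array([-2.05911004, -0.65909528,  0.33235228])}
side {'fovy': 55.98394470207417, 'cx': 320.8127498750179, 'cy': 198.29266405580688, 'xyz': array([ 0.30748866, -0.53772939,  0.83668827]), 'rotation': array([-2.45660413,  0.52951891, -0.17204776])}
wrist {'fovy': 60.473611164424455, 'cx': 322.8256599714199, 'cy': 199.64725967402524, 'xyz': array([0.52484961, 0.06667443, 0.37342063]), 'rotation': array([ 2.87877401e+00,  1.87243522e-03, -8.49359820e-04])}
{'time': 0.15, 'joint_pos': array([-1.45976960e-01,  3.42566409e-01,  1.52477210e+00,  5.03708295e-05,
        1.27540578e+00, -1.46013159e-01]), 'joint_velocities': array([-4.61217823e-04, -2.01785594e-03, -3.36431712e-03, -3.88964878e-05,
       -7.90937096e-04, -1.12826100e-03]), 'joint_torque': array([ 1.24654900e-03, -4.33907533e+01, -2.46148127e+01, -9.02174702e-05,
        5.71925848e-03,  3.60333468e-05]), 'position': array([5.24733367e-01, 8.78998403e-05, 2.49792561e-01]), 'tcp_rot': array([-2.22074368e+00, -2.22079144e+00,  1.01840935e-03]), 'force': array([ 0.34732695, -0.67128645,  0.60100676]), 'ft_torque': array([0.04025193, 0.00186108, 0.0335491 ]), 'finger_gap': 0.08549374170918803}
```

View pics/scene0.png

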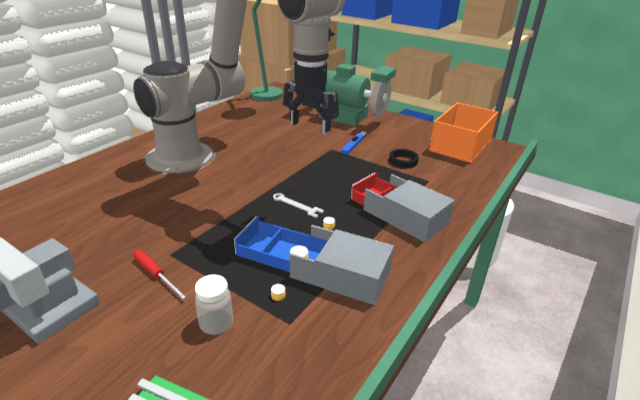

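View pics/wrist0.png

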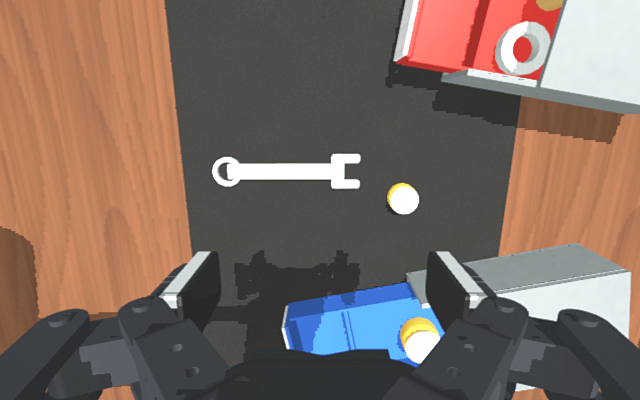

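```bash
python3 - <<'E'
from h import *
s=cv2.imread("pics/side0.png"); 
cv2.imwrite("pics/s1.png",cv2.resize(s[60:340,240:640],(800,560),interpolation=cv2.INTER_CUBIC))
s=cv2.imread("pics/scene0.png"); 
cv2.imwrite("pics/c1.png",cv2.resize(s[160:310,220:470],(800,480),interpolation=cv2.INTER_CUBIC))
E
```

```text
(no output)
```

View pics/s1.png

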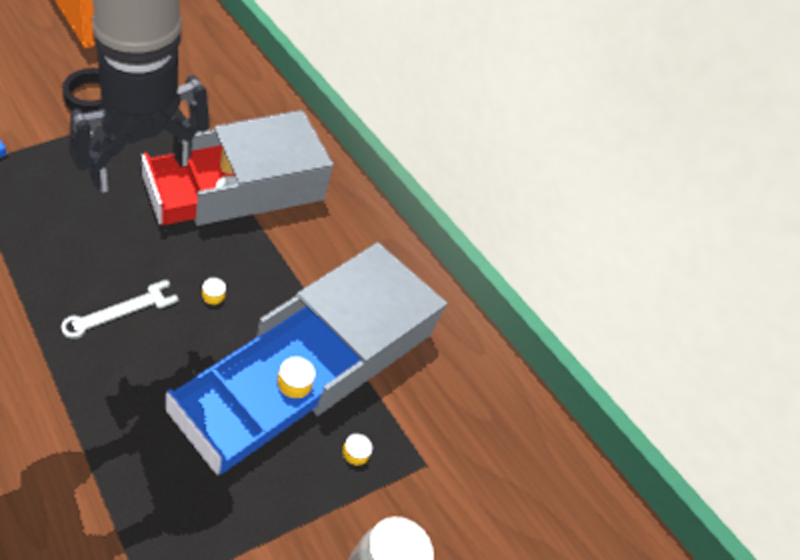

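View pics/c1.png

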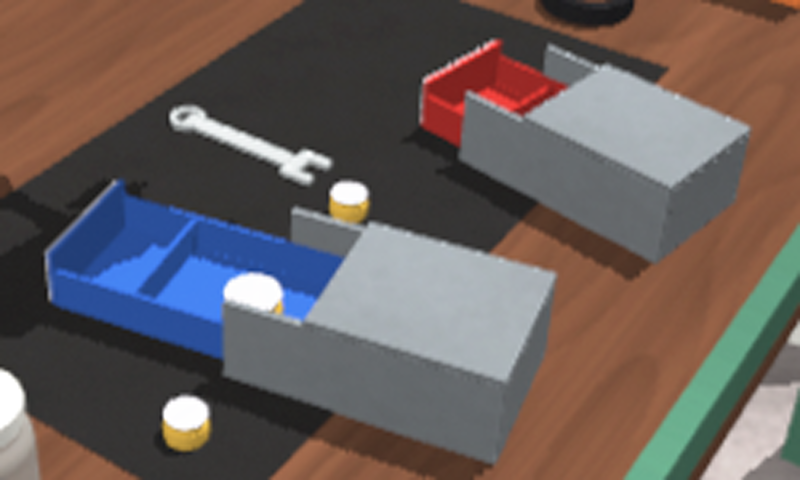

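```bash
python3 - <<'E'
from h import *
S=lambda p,z:px("side",240+p[0]/2,60+p[1]/2,z)[:2]
C=lambda p,z:px("scene",220+p[0]/3.2,160+p[1]/3.2,z)[:2]
# order front-left, back-left, back-right, front-right (140x120 cover)
D={"blue":([(300,298),(378,243),(445,303),(361,361)],[(370,224),(555,272),(505,380),(303,323)]),
"red":([(217,128),(304,112),(331,163),(237,186)],[(605,67),(748,130),(668,188),(527,122)])}
L={"blue":[C((118,183),.055),C((50,253),.055),S((168,395),.055)],"red":[C((497,42),.055),C((424,80),.055),S((144,155),.055)]}
for k,(s,c) in D.items():
    for nm,P in(("side",np.array([S(p,.074) for p in s])),("scene",np.array([C(p,.074) for p in c]))):
        print(k,nm,P.round(3).tolist(),[np.linalg.norm(P[i]-P[i-1]).round(3) for i in range(4)])
        M=np.array([[.06,.06],[.2,.06],[.2,-.06],[.06,-.06]]);a=M-M.mean(0);b=P-P.mean(0)
        th=np.arctan2((a[:,0]*b[:,1]-a[:,1]*b[:,0]).sum(),(a*b).sum()); r=R.from_euler('z',th).as_matrix()[:2,:2]
        o=P.mean(0)-r@M.mean(0); print("  th",th.round(3),"origin",o.round(4),"lips in unit",[((q-o)@r).round(4).tolist() for q in L[k]])
E
```

```text
blue side [[0.68, -0.123], [0.818, -0.089], [0.839, -0.203], [0.699, -0.23]] [np.float64(0.108), np.float64(0.141), np.float64(0.116), np.float64(0.142)]
  th 0.201 origin [ 0.6316 -0.1874] lips in unit [[-0.1382, 0.0504], [-0.1391, -0.0462], [-0.1441, 0.0488]]
blue scene [[0.685, -0.116], [0.818, -0.086], [0.841, -0.203], [0.708, -0.234]] [np.float64(0.12), np.float64(0.137), np.float64(0.119), np.float64(0.137)]
  th 0.211 origin [ 0.6358 -0.1869] lips in unit [[-0.1419, 0.0521], [-0.1437, -0.0444], [-0.1478, 0.0506]]
red side [[0.725, 0.192], [0.86, 0.169], [0.84, 0.061], [0.697, 0.076]] [np.float64(0.119), np.float64(0.137), np.float64(0.111), np.float64(0.143)]
  th -0.167 origin [0.6524 0.1463] lips in unit [[-0.0461, 0.0533], [-0.0485, -0.0461], [-0.0494, 0.0492]]
red scene [[0.726, 0.193], [0.862, 0.171], [0.842, 0.056], [0.713, 0.075]] [np.float64(0.12), np.float64(0.138), np.float64(0.117), np.float64(0.13)]
  th -0.15 origin [0.657 0.143] lips in unit [[-0.0503, 0.0567], [-0.0545, -0.0427], [-0.0536, 0.0527]]
```

Side crop: the blue lip's left end is at (168,395) and its cover corners are (300,298), (378,243), (445,303), (361,361). Scene crop: the lips run (118,183)–(50,253) on blue and (497,42)–(424,80) on red. The fits match the given 140x120 cover. Blue unit: about (0.634,-0.187), 0.206 rad, lip outer face at -0.145. Red unit: about (0.655,0.145), -0.16 rad, lip at -0.05.

Call:
servo_tool:
  rows:
    - [[-0.77,-2.26,-1.3,0,0,0.125],[-0.77,-2.26,-1.3,0,0,0.125],[-0.77,-2.26,-1.3,0,0,0.125],[-0.77,-2.26,-1.3,0,0,0.125],[-0.77,-2.26,-1.3,0,0,0.125],[-0.77,-2.26,-1.3,0,0,0.125],[-0.77,-2.26,-1.3,0,0,0.125],[-0.77,-2.26,-1.3,0,0,0.125],[-0.77,-2.26,-1.3,0,0,0.125],[-0.77,-2.26,-1.3,0,0,0.125]]
  grip: -1

```text
time: 0.98
position: [0.4474, -0.227, 0.1196]
tcp_rot: [-0.492, -3.103, -0.0]
force: [0.6, -0.6, 0.4]
finger_gap: 0.0
```

Call:
servo_tool:
  rows:
    - [[0,0,-1.2,0,0,0.125],[0,0,-1.2,0,0,0.125],[0,0,-1.2,0,0,0.125],[0,0,-1.2,0,0,0.125],[0,0,-1.2,0,0,0.027],[0,0,-1.5,0,0,0],[0,0,0,0,0,0]]

```text
time: 1.57
position: [0.4466, -0.2251, 0.043]
tcp_rot: [0.323, -3.121, -0.005]
force: [0.2, -0.1, 0.3]
finger_gap: 0.0003
```

```bash
python3 - <<'E'
from h import *
a=manip.camera("side");b=manip.camera("scene")
cv2.imwrite("pics/m2.png",np.vstack([cv2.resize(a[180:330,250:490],None,fx=2,fy=2),cv2.resize(b[170:300,190:430],None,fx=2,fy=2)]))
E
```

```text
(no output)
```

View pics/m2.png

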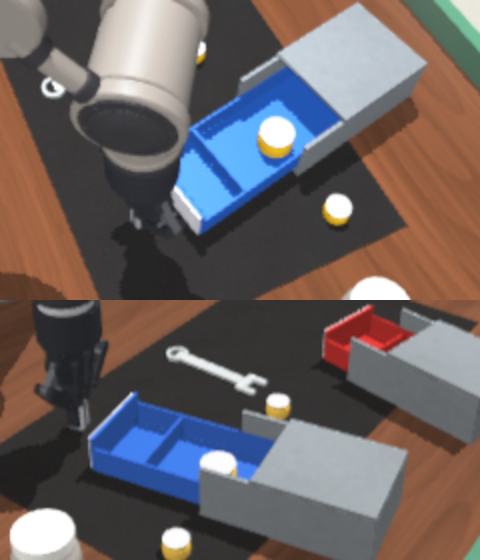

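Fingertips are closed and low, in front of the middle of the blue lip. Pushing.

Call:
servo_tool:
  rows:
    - [[0.98,0.2,0,0,0,0],[0.98,0.2,0,0,0,0],[0.98,0.2,0,0,0,0],[0.78,0.16,0,0,0,0],[0.59,0.12,0,0,0,0],[0.59,0.12,0,0,0,0],[0.59,0.12,0,0,0,0],[0.59,0.12,0,0,0,0],[0.59,0.12,0,0,0,0],[0.59,0.12,0,0,0,0]]

```text
time: 2.5
position: [0.5211, -0.2111, 0.0453]
tcp_rot: [0.323, -3.125, -0.0]
force: [-2.0, -2.0, 1.1]
finger_gap: -0.0001
```

Call:
servo_tool:
  rows:
    - [[0.59,0.12,0,0,0,0],[0.59,0.12,0,0,0,0],[0.39,0.08,0,0,0,0],[0.2,0.04,0,0,0,0]]

```text
time: 2.83
position: [0.539, -0.2074, 0.0452]
tcp_rot: [-0.324, 3.125, 0.0]
force: [-2.0, -2.0, 1.4]
finger_gap: 0.0001
```

Call:
servo_tool:
  rows:
    - [[0.39,0.08,0,0,0,0],[0.39,0.08,0,0,0,0],[0.39,0.08,0,0,0,0],[0.39,0.08,0,0,0,0],[0.39,0.08,0,0,0,0],[0.29,0.06,0,0,0,0],[0.2,0.04,0,0,0,0]]

```text
time: 3.42
position: [0.5631, -0.2025, 0.0452]
tcp_rot: [-0.324, 3.125, 0.0]
force: [-2.4, -1.3, -0.4]
finger_gap: -0.0004
```

Call:
servo_tool:
  rows:
    - [[0.2,0.04,0,0,0,0],[0.2,0.04,0,0,0,0]]

```text
time: 3.58
position: [0.5668, -0.2017, 0.0452]
tcp_rot: [0.323, -3.125, -0.0]
force: [-1.7, -2.3, -0.9]
finger_gap: -0.0
```

Call:
servo_tool:
  rows:
    - [[0.2,0.04,0,0,0,0],[0.2,0.04,0,0,0,0]]

```text
time: 3.75
position: [0.5708, -0.2009, 0.0452]
tcp_rot: [0.323, -3.125, -0.0]
force: [-1.5, -1.6, -1.1]
finger_gap: -0.0002
```

Call:
servo_tool:
  rows:
    - [[0.2,0.04,0,0,0,0],[0.2,0.04,0,0,0,0]]

```text
time: 3.92
position: [0.573, -0.2004, 0.0452]
tcp_rot: [0.324, -3.12, -0.001]
force: [-15.8, -6.2, 8.3]
finger_gap: 0.0
```

Call:
servo_tool:
  rows:
    - [[0.1,0.02,0,0,0,0],[0,0,0,0,0,0]]

```text
time: 4.08
position: [0.573, -0.2005, 0.0453]
tcp_rot: [0.323, -3.119, -0.002]
force: [-13.7, -5.1, 6.3]
finger_gap: 0.0004
```

Call:
servo_tool:
  rows:
    - [[-0.5,-0.1,0,0,0,0],[-1.5,-0.31,0,0,0,0],[-2,-0.4,0,0,0,0],[-1.5,-0.3,2,0,0,-0.1],[0,1.5,3,0,0,-0.1],[0,2,3,0,0,-0.1],[0,2,2,0,0,-0.066],[0,0,0,0,0,0]]

```text
time: 4.75
position: [0.5232, -0.1539, 0.1502]
tcp_rot: [0.252, 3.123, -0.002]
force: [0.5, 0.5, -0.1]
finger_gap: 0.0002
```

```bash
python3 - <<'E'
from h import *
a=manip.camera("side");b=manip.camera("scene")
cv2.imwrite("pics/m3.png",np.vstack([cv2.resize(a[90:310,240:500],(650,550)),])); cv2.imwrite("pics/m4.png",cv2.resize(b[160:310,220:470],(800,480),interpolation=cv2.INTER_CUBIC))
print(manip.sense()["position"])
E
```

```text
[ 0.52150063 -0.15556243  0.14620347]
```

View pics/m4.png

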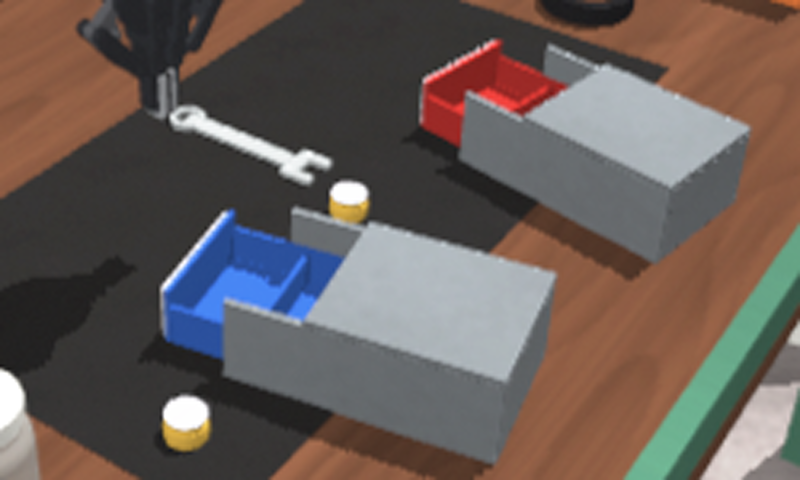

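Blue is home: the lip is at (232,213)–(163,287) in the crop, and a 16 N push moved it no further. Now over the red well.

Call:
servo_tool:
  rows:
    - [[1.2,3.02,0,0,0,0],[1.2,3.02,0,0,0,0],[1.2,3.02,0,0,0,0],[1.2,3.02,0,0,0,0],[1.2,3.02,0,0,0,0],[1.2,3.02,0,0,0,0],[1.2,3.02,0,0,0,0],[1.2,3.02,0,0,0,0],[1.2,3.02,0,0,0,0],[1.2,3.02,0,0,0,0]]

```text
time: 5.68
position: [0.641, 0.1467, 0.1431]
tcp_rot: [-0.249, -3.129, 0.0]
force: [1.9, -0.3, -0.0]
finger_gap: 0.0001
```

Call:
servo_tool:
  rows:
    - [[0,0,-1,0,0,0],[0,0,-1,0,0,0],[0,0,-1,0,0,0],[0,0,-1,0,0,0],[0,0,0,0,0,0]]

```text
time: 6.1
position: [0.639, 0.1442, 0.1018]
tcp_rot: [-0.253, -3.126, 0.002]
force: [0.3, -0.5, -0.4]
finger_gap: -0.0003
```

```bash
python3 - <<'E'
from h import *
s=manip.sense();print(s["position"],s["tcp_rot"])
a=manip.camera("wrist");b=manip.camera("scene")
tip=s["position"]-[0,0,.019]
for n,i in(("wrist",a),("scene",b)):
    p=proj(n,tip);print(n,p); cv2.circle(i,tuple(int(round(x)) for x in p),2,(0,255,0),-1)
cv2.imwrite("pics/m5.png",np.vstack([cv2.resize(a[100:400,120:520],(560,420)),cv2.resize(b[150:250,330:470],(560,400))[:180+200]])[:800]); 
cv2.imwrite("pics/m5.png",np.hstack([cv2.resize(a[0:400,120:520],(400,400)),cv2.resize(b[150:250,330:430],(400,400),interpolation=cv2.INTER_CUBIC)]))
E
```

```text
[0.63900727 0.1442263  0.10176712] [-2.52733128e-01 -3.12566380e+00  1.73773747e-03]
wrist [319.1485558  253.15863343]
scene [372.8708684 175.8196642]
```

View pics/m5.png

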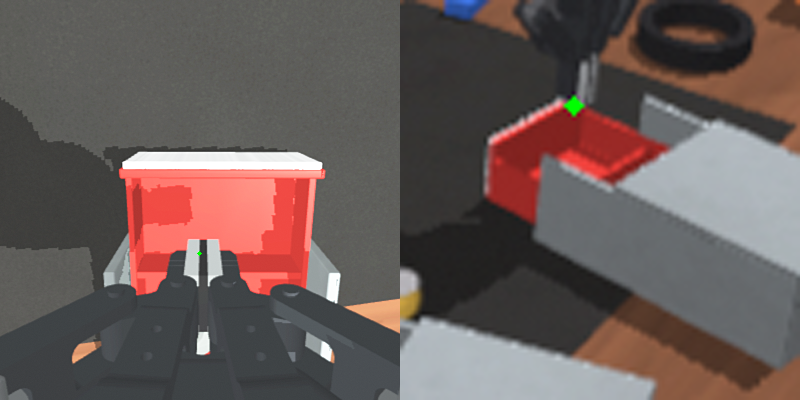

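```bash
python3 - <<'E'
from h import *
for nm,u,v,z in(("lip outer L",120,155,.055),("lipplate/red L",120,170,.055),("lip inner L",135,178,.055),("lip inner R",310,178,.055),("lip plate R",325,170,.055),("divider top far",140,255,.039),("divider R",305,255,.039),("divider near",140,273,.039)):
    p=px("wrist",u+120,v,z); r=R.from_euler('z',-.16).as_matrix(); print(nm,p.round(4),((p-[.655,.1447,0])@r).round(4))
print(K("wrist")[3])
E
```

```text
lip outer L [0.5918 0.1112 0.055 ] [-0.057  -0.0432  0.055 ]
lipplate/red L [0.5993 0.1095 0.055 ] [-0.0493 -0.0437  0.055 ]
lip inner L [0.6046 0.1162 0.055 ] [-0.0452 -0.0362  0.055 ]
lip inner R [0.619 0.205 0.055] [-0.0452  0.0538  0.055 ]
lip plate R [0.616  0.2129 0.055 ] [-0.0493  0.0611  0.055 ]
divider top far [0.6536 0.1056 0.039 ] [ 0.0049 -0.0388  0.039 ]
divider R [0.6693 0.2028 0.039 ] [0.0049 0.0597 0.039 ]
divider near [0.6652 0.1032 0.039 ] [ 0.0167 -0.0394  0.039 ]
[0.57566365 0.1561486  0.22827821]
```

Wrist view: the lip's inner edge is at crop row 178 and the divider top at row 273. The well therefore spans -0.0445 to +0.016 in unit x, 60 mm as specified, and its middle lies about 1 cm left of the tool. The tip is over mid-well, so I shift left and descend.

Call:
servo_tool:
  rows:
    - [[0.16,0.99,0,0,0,0],[0,0,-1,0,0,0],[0,0,-1,0,0,0],[0,0,-1,0,0,0],[0,0,-1,0,0,0],[0,0,-0.8,0,0,0],[0,0,-0.7,0,0,0],[0,0,0,0,0,0]]

```text
time: 6.87
position: [0.6412, 0.1556, 0.048]
tcp_rot: [-0.251, -3.128, 0.001]
force: [0.0, -0.6, -0.5]
finger_gap: -0.0002
```

Call:
servo_tool:
  rows:
    - [[-0.3,0.05,0,0,0,0],[-0.3,0.05,0,0,0,0],[-0.3,0.05,0,0,0,0],[-0.3,0.05,0,0,0,0],[-0.2,0.03,0,0,0,0],[-0.2,0.03,0,0,0,0],[-0.2,0.03,0,0,0,0],[-0.2,0.03,0,0,0,0],[-0.2,0.03,0,0,0,0],[-0.2,0.03,0,0,0,0]]

```text
time: 7.7
position: [0.6187, 0.1596, 0.0504]
tcp_rot: [0.251, 3.13, 0.0]
force: [2.7, -1.2, -0.4]
finger_gap: -0.0003
```

Contact made, at about 2.7 N along +x, which fits tray friction. Drawing on gently.

Call:
servo_tool:
  rows:
    - [[-0.25,0.04,0,0,0,0],[-0.3,0.05,0,0,0,0],[-0.35,0.06,0,0,0,0],[-0.4,0.06,0,0,0,0],[-0.4,0.06,0,0,0,0],[-0.4,0.06,0,0,0,0],[-0.4,0.07,0,0,0,0],[-0.4,0.06,0,0,0,0],[-0.4,0.07,0,0,0,0],[-0.4,0.06,0,0,0,0]]

```text
time: 8.53
position: [0.581, 0.1657, 0.0504]
tcp_rot: [0.251, 3.131, 0.0]
force: [3.3, 1.7, 0.1]
finger_gap: 0.0002
```

Call:
servo_tool:
  rows:
    - [[-0.4,0.06,0,0,0,0],[-0.4,0.07,0,0,0,0],[-0.4,0.06,0,0,0,0],[-0.4,0.06,0,0,0,0],[-0.4,0.07,0,0,0,0],[-0.4,0.06,0,0,0,0],[-0.4,0.07,0,0,0,0],[-0.4,0.06,0,0,0,0],[-0.4,0.07,0,0,0,0],[-0.4,0.06,0,0,0,0]]

```text
time: 9.37
position: [0.541, 0.172, 0.0504]
tcp_rot: [0.251, 3.131, 0.0]
force: [2.2, 0.5, 0.9]
finger_gap: 0.0002
```

Call:
servo_tool:
  rows:
    - [[-0.35,0.06,0,0,0,0],[-0.3,0.05,0,0,0,0],[-0.3,0.05,0,0,0,0],[-0.3,0.05,0,0,0,0],[-0.25,0.04,0,0,0,0],[-0.25,0.04,0,0,0,0],[-0.25,0.04,0,0,0,0],[-0.2,0.03,0,0,0,0],[-0.2,0.03,0,0,0,0],[-0.2,0.03,0,0,0,0]]

```text
time: 10.2
position: [0.5152, 0.1762, 0.0503]
tcp_rot: [0.251, 3.131, 0.0]
force: [1.8, 1.0, -0.1]
finger_gap: -0.0001
```

Call:
servo_tool:
  rows:
    - [[-0.2,0.03,0,0,0,0],[-0.2,0.03,0,0,0,0],[-0.2,0.03,0,0,0,0],[-0.2,0.03,0,0,0,0]]

```text
time: 10.53
position: [0.5071, 0.1774, 0.0503]
tcp_rot: [-0.251, -3.132, -0.0]
force: [1.2, 1.0, 0.6]
finger_gap: 0.0
```

Call:
servo_tool:
  rows:
    - [[-0.2,0.03,0,0,0,0],[-0.2,0.03,0,0,0,0],[-0.2,0.03,0,0,0,0]]

```text
time: 10.78
position: [0.5011, 0.1783, 0.0503]
tcp_rot: [-0.251, -3.132, -0.0]
force: [2.5, 1.1, 1.1]
finger_gap: 0.0002
```

Call:
servo_tool:
  rows:
    - [[-0.2,0.03,0,0,0,0],[-0.2,0.03,0,0,0,0]]

```text
time: 10.95
position: [0.4971, 0.1788, 0.0503]
tcp_rot: [-0.251, -3.132, -0.0]
force: [2.1, 0.8, 1.1]
finger_gap: 0.0001
```

Call:
servo_tool:
  rows:
    - [[-0.2,0.03,0,0,0,0],[-0.2,0.03,0,0,0,0]]

```text
time: 11.12
position: [0.4932, 0.1794, 0.0503]
tcp_rot: [0.251, 3.131, 0.0]
force: [8.5, -1.0, -1.2]
finger_gap: 0.0003
```

Call:
servo_tool:
  rows:
    - [[-0.1,0.02,0,0,0,0],[-0.05,0.01,0,0,0,0],[0,0,0,0,0,0]]

```text
time: 11.37
position: [0.4932, 0.1795, 0.0504]
tcp_rot: [0.25, 3.128, 0.0]
force: [7.9, -0.6, -4.1]
finger_gap: -0.0001
```

Call:
servo_tool:
  rows:
    - [[-0.2,0.03,0,0,0,0],[0,0,0,0,0,0]]

```text
time: 11.53
position: [0.4931, 0.1795, 0.0505]
tcp_rot: [0.25, 3.124, 0.001]
force: [14.0, -2.0, -9.0]
finger_gap: -0.0003
```

At the hard stop: 14 N and no further motion. Unhooking inward, lifting straight up, then clearing.

Call:
servo_tool:
  rows:
    - [[0.5,-0.08,0,0,0,0],[0.8,-0.13,0,0,0,0],[0.8,-0.13,0,0,0,0],[0,0,0,0,0,0],[0,0,1.5,0,0,0],[0,0,2,0,0,0],[0,0,3,0,0,0],[0,0,3,0,0,0],[0,0,3,0,0,0],[0,0,3,0,0,0]]

```text
time: 12.37
position: [0.5101, 0.1765, 0.2066]
tcp_rot: [-0.251, -3.13, 0.0]
force: [0.9, -0.2, -0.3]
finger_gap: 0.0001
```

Call:
servo_tool:
  rows:
    - [[-1,-2.5,0.5,0,0,0],[-1,-2.5,0.5,0,0,0],[-1,-2.5,0.5,0,0,0],[-1,-2.5,0.5,0,0,0],[-1,-2.5,0.5,0,0,0],[-1,-2.5,0.5,0,0,0],[-1,-2.5,0.5,0,0,0],[0,0,0,0,0,0]]

```text
time: 13.03
position: [0.4394, -0.0013, 0.2411]
tcp_rot: [-0.255, -3.131, 0.002]
force: [0.3, 0.7, 0.7]
finger_gap: 0.0002
```

```bash
python3 - <<'E'
from h import *
a=manip.camera("side");b=manip.camera("scene")
cv2.imwrite("pics/m6.png",np.hstack([cv2.resize(a[90:310,250:450],(400,440)),cv2.resize(b[150:315,220:370+0],(400,440))]))
cv2.imwrite("pics/m6.png",np.vstack([cv2.resize(a[90:290,230:510],(420,300)),cv2.resize(b[120:320,210:490],(420,300))]))
cv2.imwrite("pics/m7.png",b)
C=lambda x,y,z=0.055:px("scene",x,y,z)
print(manip.sense()["force"])
E
```

```text
[-0.13190999  0.12791299  0.05559843]
```

View pics/m6.png

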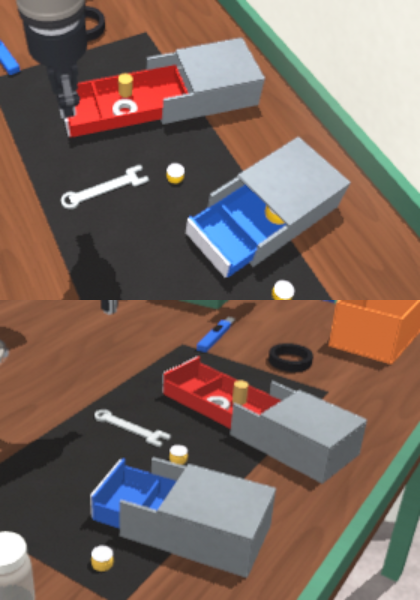

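View pics/m7.png

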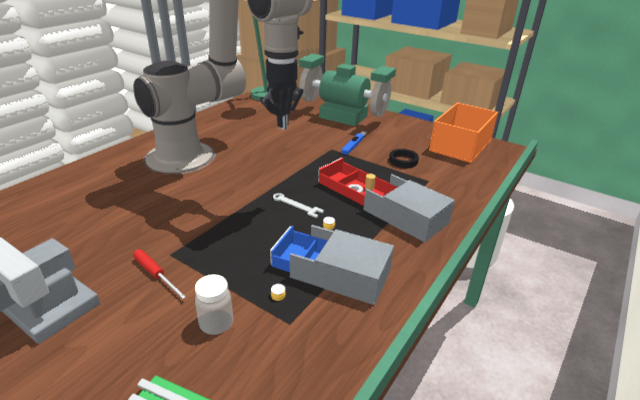

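The red tray is out, with the bush upright at (370,182) and the bearing exposed. Blue is home and the other things haven't moved. The two trays' home positions also agree: both lips sit about 50 mm ahead of the housing front.

```bash
python3 -c "
from plant import manip
print(manip.hand_in())"
```

```text
the job is handed in; nothing more can be done
None
```

The job is done and handed in at about 13 s of the 48 s allowed; no verdict is reported.

- **Blue tray:** I pushed it home first with the closed fingertips. It stopped hard at about 16 N with no further motion.
- **Red tray:** I hooked the closed fingertips behind the lip from inside the well and drew it out slowly. It travelled about 129 mm to its stop, where 14 N moved it no further. I then unhooked inward and lifted clear.
- **Last checks:** The final pictures show blue home, red fully out with the bearing exposed, and the bush upright. The wrench, screwdriver, tape, jar and cutter have not visibly moved. The wrist force is near zero, so the robot is touching nothing.
- **Disagreement:** The wrist camera put the middle of the red lip about 9 mm left of my first estimate, so I shifted the hook 1 cm left before descending. No check failed.

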